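Level the sprung printing bed

ROBOT

A 6-joint arm with a two-finger parallel gripper is mounted at the origin on the work surface. World frame = base frame: x ahead of the robot, y to its left, z up, the work surface at z = 0. Lengths are in m, angles in rad, forces in N, time in s.
With the tool pointing down it reaches from about 0.35 to 0.925 m from the base axis. Payload 6.4 kg.
Tool frame: the origin (TCP) lies at the very end of the fingers, on their centre line; the grasp point (between the pads) lies 19 mm behind it; x points along the fingers, y is the direction in which the jaws open and shut, and the axes are right-handed (so a half turn about x gives the same grasp; the last joint's range is limited). The gripper opens to 85 mm and grips with 20 to 120 N. Pads are 22 mm wide; open, the fingers measure 114 mm over their backs; the gripper's body (76 mm by 85 mm) begins 54 mm behind the grasp point. The pads swing forward as they close: fully open they stand 13 mm farther back than shut.
Start: joints at [1.055, 0.245, 1.558, -0, 1.339, -0.174], TCP at [0.218, 0.612, 0.2] pointing down, gripper open.
Joint ranges: [-3.13, 3.13], [-1.02, 2.26], [0.13, 2.54], [-0.95, 4.09], [0.21, 2.88], [-2.74, 2.74]. Speed limits (rad/s): [2.57, 2.57, 3.14, 3.14, 3.14, 3.14].

INTERFACE

Orientations are given as a unit quaternion [x, y, z, w].
In Python, from rig import bot gives the robot as it stands.
- The arm moves only by the tool step_arm, never from a script. Its argument "increments" is a list that holds one entry, the list of rows, each a list of 5 numbers: the opening, from 0 (shut) to 1 (fully open), then the shift along the tool's x, y, z in m, then the turn about the tool's x in rad. In form: [[[grip, x, y, z, spin], ...]]. A call has 1 to 8 rows; each row shifts and turns the pose as measured when the row begins, along the tool's axes as they then stand; what a row does not reach is not made up. A row lasts 1/8 s, in which the tool goes at most 62.5 mm and 10.7 degrees, less where a joint would pass 70% of its speed; a pose out of reach is approached as far as the arm can. A call with a gripper value outside its range is refused whole. The fingers move at their own pace and stop on an object; "newtons" is the grip in N (left out, the last holds). Time passes only in rows, so rows that do not move let the fingers close. It gives the time, the measured TCP pose, the force and the opening at its end, in the units of the state.
- bot.state(): the state, without advancing time (a new reading comes with each control period).
- bot.get_image(name): name is "side" or "top"; returns a dict with "img" (420x560x3 uint8, red, green, blue), "fovy" (degrees; the focal length in pixels is half the picture's height over the tangent of half this angle, whatever the lens; pixels are square), "cx", "cy" (the principal point, pixels), "D" ([k1, k2, p1, p2, k3] as OpenCV has them; the pictures are not rectified), "R" (3x3) and "t" (3): a world point X has camera coordinates R X + t. Camera axes: x right, y down, z forward; pixel columns grow to the right and rows downward; lengths in m; the calibration is good to about 2 mm. A picture is of the moment at which its call begins. There is no depth.
- bot.finish_job(): hands the job in, once; it reports no verdict.
Trained networks look in the newest picture that a camera, given by its name, has taken for a name from the list of things; names that differ only in an ending like _2 or _b are one class to them, and where a whole thing is asked for, a point or a joint stands for the part that bears it (a point fixed in the world has none). Each returns a list of dicts, best first, with "confidence" (0 to 1); they miss things now and then, are a little off and sometimes report something else, mostly with a low value. They report only what shows in the picture. A call takes as long as a camera call. They do not tell look-alikes from the thing itself.
- bot.cut_out(camera, name): "mask" (420x560 bool, what is visible of it) and "extent" ([left, top, right, bottom] in pixels, round what is visible of it).
The state is a dict: "time": time; "joint_positions": joint angles; "joint_velocities": joint speeds; "joint_torque": joint torques, N m; "tcp_pos": TCP position; "ee_rot": TCP orientation; "ft_force": force on the tool from outside, world axes, zero at the start; "ft_torque": the same for the moment, N m; "finger_gap": opening from 0.0 (shut) to 1.0 (fully open).
Only numpy, scipy, OpenCV 4.12 (cv2) and the standard library are available. Lean on these libraries where they do the work, as an engineer would, in place of code of your own. Each camera call takes 0.05 s, during which the arm holds its last target.

TASK

Lay the spirit level flat on the white printing bed, lengthwise between the two wooden strips, and let go of it. Then grip the levelling foot's wing knob, press it down so that the foot under the sprung bed stands firmly on its pad, and turn it until the bubble sits centred between the two black lines. Finish while still holding the knob and pressing it down, with the bubble centred; leave the zines, twine, pen jar and phone where they are.

Things in the scene. Friction and masses are not known exactly. Their poses are not given: they have to be found in the camera images.
- level_mid (a point): centre of the loose spirit level, a bare aluminium bar 180 mm long (its x axis), 24 mm wide (y), 44 mm high (z), 0.35 kg, lying upright on the table at the start; this point is half-way up, 22 mm above its underside. Its 96 mm green vial lies lengthwise in the middle of its top. It may be laid either way round
- bubble (a joint): offset in m of the pale bubble (18 mm long) from the middle of the vial, positive towards the level's own +x; 0 = centred, ends at +-0.030. It drifts to whichever end is higher, 1.4 mm for each 0.001 rad of slope, and needs about 1.2 s to settle. The two black lines are 28 mm apart inside, so within 5 mm of the middle the bubble lies between them
- bed_place (a point): point on the top face of the white printing bed, midway between the two wooden strips and midway along them: where the middle of the level belongs. z is up from the bed, y runs along the bed and the strips towards the knob, x across. The strips are 200 mm long, 6 mm high and 84 mm apart inside; the bed's face is about 62 mm above the table here. The level is laid with its length along y. The wing knob's axis is 185 mm from here towards +y
- bed (a joint): slope of the bed in rad about its hinge, which crosses the bed at the end away from the knob, 320 mm from the knob's axis; 0 = level, positive = knob end too high. A spring keeps it up against its stop at 0.03 while nothing presses it (the foot then hangs clear of its pad); pressing down on the knob with about 4 to 6 N overcomes the spring, and the knob end sinks 8 to 17 mm until the foot meets the pad and stops it firmly
- knob_grip (a point): point on the axis of the levelling foot's black wing knob, 23 mm above the knob's underside, at the height to grip it from above. The wing is a bar 44 mm long (x axis), 16 mm thick (y axis, the direction to grip across) and 36 mm high; its top is 18 mm above this point, and a steel collar 44 mm across, whose top is 18 mm below this point, lies under it. The point turns with the knob
- knob (a joint): angle of the knob in rad, growing clockwise as seen from above. Clockwise screws the foot out under the bed, so that the pressed bed rises at the knob by 4 mm for each rad (bubble 17.5 mm for each rad); moderate friction, stays where it is left. At the start the foot is always screwed in too far by 0.4 to 1.5 rad, so that with the knob pressed down its end of the bed is too low; the angle that makes the bed level differs each time
- foot: the foot under the bed, a steel screw with a rubber tip, below the knob
- pad: the small steel disc on the base board on which the foot stands when the knob is pressed
- level: the spirit level; its origin is at the centre of its underside
- zines: bystander: a stack of small booklets 105 x 148 x 36 mm, origin at the centre of its underside
- twine: bystander: a ball of twine 72 mm across, 66 mm high, origin underneath
- penjar: bystander: a white jar with pens, 70 mm across, 150 mm high with the pens, origin underneath
- phone: bystander: a black phone 72 x 150 x 9 mm lying flat, origin underneath
There are look-alikes about, which are no part of the job. There is more than one size of the level; the job needs the larger.

How it is judged:
On the way, in this order (a step that is already met when the one before it is completed fails the run):
1. the spirit level lies flat on the bed between the strips, lengthwise, let go (z of level in the frame of bed_place between -0.004 and 0.004 m and x of level in the frame of bed_place between -0.036 and 0.036 m and y of level in the frame of bed_place between -0.035 and 0.035 m and angle between the x axis of level and the y axis of bed_place, either way round below 0.25 rad and angle between level's own z axis and vertical below 0.1 rad and contact force between the fingers and level below 0.1 N), for 0.2 s.
2. the knob is held and pressed down, so that the foot stands on its pad (contact force between foot and pad above 1.5 N and contact force between the fingers and knob above 1 N), for 0.2 s.
At the end, for the whole second after the job is handed in: level flat on the bed, untouched, within 36 mm across and 35 mm along of midway between the strips and 0.25 rad of their line; fingers hold the knob, foot bears on its pad with over 1.5 N; bubble within 5.2 mm of the middle; bystanders moved under 30 mm (all of step 1 and all of step 2 and contact force between the arm and level below 0.1 N and value of joint bubble between -0.0052 and 0.0052 m); the arm keeps its last pose, push and grip.
It fails at once if a bystander was pushed away (more than 30 mm) (distance of any of zines, twine, penjar, phone from where it was at the start of the episode above 0.03 m).
It also fails if it takes over 58 s, if anything falls off the work surface, if the arm or the gripper's body presses on something with over 40 N, if the wrist force passes 120 N, or if a joint passes its speed limit or range.

## Working session

There is one attempt and no reset: what is moved stays moved. The work goes in short steps, Python scripts to look and compute and a tool call to move; the robot and the scene stay as the last step left them, time stands still between calls to the robot, and variables do not carry over. Pictures are saved under pics/ and viewed, and the job is handed in when it is done.

Besides the shell and the picture viewer there is one more tool, called after "Request:" as name([rows], argument=value, ...), one row to a line, values as JSON. step_arm: Moves the arm, as the interface text tells. Its arguments: {"type":"object","properties":{"increments":{"type":"array","items":{"type":"array","items":{"type":"array","items":{"type":"number"}}}},"newtons":{"type":"number"}},"required":["increments"]}

```bash
ls; mkdir -p pics
cat > h.py <<'E'
import numpy as np,cv2,pickle
from rig import bot
def grab(n,f):
    d=bot.get_image(n); cv2.imwrite(f,cv2.cvtColor(d['img'],cv2.COLOR_RGB2BGR)); pickle.dump(d,open(f[:-4]+'.pkl','wb')); return d
def K(d):
    f=d['img'].shape[0]/2/np.tan(np.radians(d['fovy'])/2); return np.array([[f,0,d['cx']],[0,f,d['cy']],[0,0,1.]])
def ray(d,uv):
    p=cv2.undistortPoints(np.array(uv,float).reshape(-1,1,2),K(d),np.array(d['D'],float)).reshape(-1,2)
    R=np.array(d['R']);t=np.array(d['t']); c=-R.T@t
    v=np.c_[p,np.ones(len(p))]@R; return c,v
def onz(d,uv,z):
    c,v=ray(d,uv); return c+v*((z-c[2])/v[:,2])[:,None]
def proj(d,X):
    r,_=cv2.Rodrigues(np.array(d['R'],float)); return cv2.projectPoints(np.array(X,float).reshape(-1,1,3),r,np.array(d['t'],float),K(d),np.array(d['D'],float))[0].reshape(-1,2)
E
python3 - <<'E'
from h import *
for n in('side','top'):
    d=grab(n,f'pics/{n}0.png'); print(n,d['fovy'],-np.array(d['R']).T@d['t'],np.round(d['R'],2).tolist())
    for k in('level','knob','bed','level_mid','zines','twine','penjar','phone','pad','foot'):
        print(k,[(round(m['confidence'],2),np.round(m['extent']).tolist()) for m in bot.cut_out(n,k)])
print(bot.state())
E
```

```text
pics
side 43.530066348163906 [ 0.37886666 -1.29150379  1.120119  ] [[0.99, -0.13, 0.01], [-0.08, -0.63, -0.77], [0.1, 0.76, -0.64]]
level [(0.76, [255.0, 139.0, 285.0, 171.0]), (0.55, [249.0, 173.0, 301.0, 254.0]), (0.54, [208.0, 159.0, 216.0, 192.0])]
knob [(0.68, [268.0, 172.0, 281.0, 191.0])]
bed [(0.74, [247.0, 176.0, 303.0, 252.0])]
level_mid [(0.72, [302.0, 146.0, 318.0, 166.0]), (0.61, [254.0, 142.0, 290.0, 171.0]), (0.41, [210.0, 162.0, 213.0, 189.0])]
zines [(0.59, [332.0, 179.0, 370.0, 214.0])]
twine [(0.81, [302.0, 143.0, 319.0, 168.0])]
penjar [(0.89, [306.0, 275.0, 337.0, 331.0])]
phone []
pad [(0.28, [254.0, 137.0, 288.0, 173.0])]
foot []
top 50.81233404711596 [ 0.46079438 -0.07338849  1.29605799] [[0.03, -1.0, -0.02], [-1.0, -0.03, -0.07], [0.07, 0.03, -1.0]]
level [(0.83, [118.0, 193.0, 182.0, 226.0]), (0.68, [154.0, 284.0, 203.0, 291.0]), (0.64, [388.0, 261.0, 444.0, 293.0])]
knob [(0.49, [227.0, 208.0, 239.0, 225.0])]
bed [(0.91, [214.0, 185.0, 347.0, 264.0])]
level_mid [(0.88, [154.0, 282.0, 205.0, 291.0]), (0.87, [117.0, 191.0, 177.0, 228.0])]
zines [(0.93, [222.0
[... 229 characters left out ...]
1.0, 181.0, 228.0])]
{'time': 1.1, 'joint_positions': array([ 1.05491150e+00,  2.45088598e-01,  1.55778542e+00, -1.56705677e-05,
        1.33871329e+00, -1.74107171e-01]), 'joint_velocities': array([ 0.00236961,  0.00120727,  0.00114878, -0.00022481, -0.00180357,
       -0.00064634]), 'joint_torque': array([ 7.93936542e-04, -4.29502845e+01, -3.26432312e+01, -7.18013348e-05,
        3.56374840e-04, -1.08283746e-05]), 'tcp_pos': array([0.2178655 , 0.61241534, 0.1996054 ]), 'ee_rot': array([ 0.12024808,  0.69680157, -0.12024816,  0.696813  ]), 'ft_force': array([-0.05007719, -0.28273733,  0.01305278]), 'ft_torque': array([-0.0208304 , -0.03772918, -0.05043712]), 'finger_gap': 1.000350874219692}
```

View pictures.

View pics/top0.png

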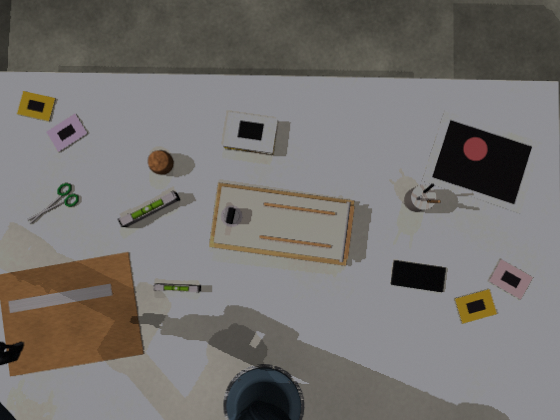

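View pics/side0.png

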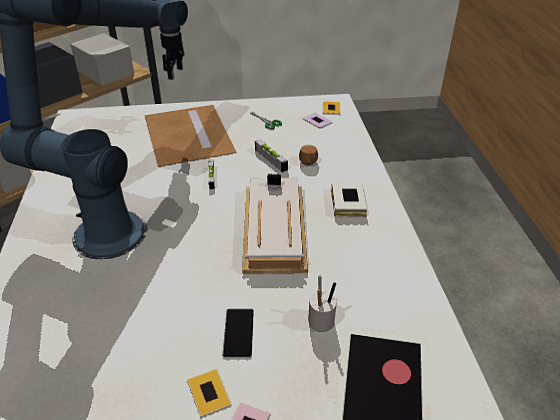

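Run:
```python
import cv2
a=cv2.imread('pics/top0.png')[180:300,100:360]; cv2.imwrite('pics/c1.png',cv2.resize(a,None,fx=3,fy=3,interpolation=2))
a=cv2.imread('pics/side0.png')[125:265,190:350]; cv2.imwrite('pics/c2.png',cv2.resize(a,None,fx=4,fy=4,interpolation=2))
```

```text
(no output)
```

View pics/c1.png

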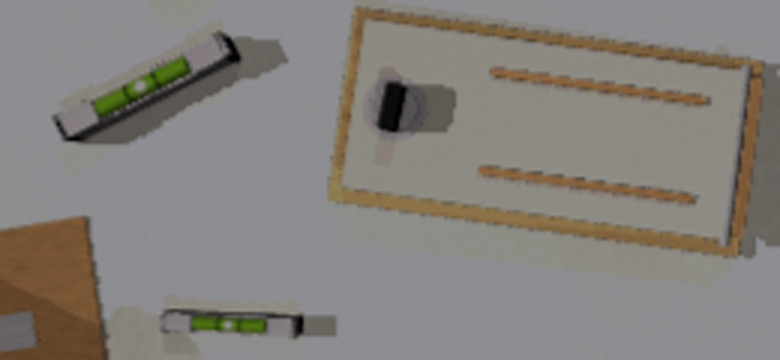

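View pics/c2.png

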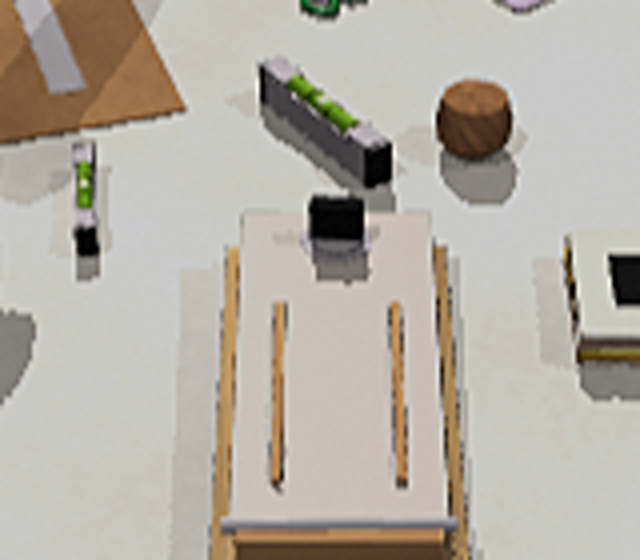

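```bash
cat > meas.py <<'E'
from h import *
d=pickle.load(open('pics/top0.pkl','rb')); s=pickle.load(open('pics/side0.pkl','rb'))
def comps(d,fn,mn=8):
    hsv=cv2.cvtColor(d['img'],cv2.COLOR_RGB2HSV); m=fn(hsv).astype(np.uint8)
    n,l,st,c=cv2.connectedComponentsWithStats(m,connectivity=8)
    return [(np.argwhere(l==i)[:,::-1].astype(float)) for i in range(1,n) if st[i,4]>=mn]
green=lambda h:(h[...,0]>30)&(h[...,0]<60)&(h[...,1]>120)&(h[...,2]>60)
for n,c in(('top',d),('side',s)):
    for p in comps(c,green):
        X=onz(c,p,0.044)[:,:2]; r=cv2.minAreaRect(X.astype(np.float32)*1000)
        u,w,v=np.linalg.svd(X-X.mean(0)); print(n,'green',len(p),p.mean(0).round(1),np.array(r[0]).round(1),np.round(r[1:2],1),'yaw',np.degrees(np.arctan2(v[0,1],v[0,0])).round(1), 'mean',X.mean(0).round(4))
wood=lambda h:(h[...,0]>5)&(h[...,0]<18)&(h[...,1]>90)
for n,c in(('top',d),('side',s)):
    for p in comps(c,wood,15):
        X=onz(c,p,0.068)[:,:2]; r=cv2.minAreaRect(X.astype(np.float32)*1000)
        u,w,v=np.linalg.svd(X-X.mean(0)); print(n,'wood',len(p),p.mean(0).round(1),np.array(r[0]).round(1),np.round(r[1:2],1),'yaw',np.degrees(np.arctan2(v[0,1],v[0,0])).round(1))
blk=lambda h:(h[...,2]<40)
for n,c in(('top',d),('side',s)):
    for p in comps(c,blk,15):
        X=onz(c,p,0.11)[:,:2]; r=cv2.minAreaRect(X.astype(np.float32)*1000)
        print(n,'blk',len(p),p.mean(0).round(1),np.array(r[0]).round(1),np.round(r[1:],1).tolist() if 0 else r[1:])
E
python3 meas.py
```

```text
top green 74 [154.9 204.1] [564.3 324.7] [[14.3 43.7]] yaw -61.5 mean [0.5651 0.3242]
top green 73 [138.5 212.7] [539.9 369. ] [[14.6 44.7]] yaw -61.5 mean [0.5393 0.3704]
top green 41 [168.7 287.5] [329.6 272.9] [[ 8.4 28.6]] yaw -87.9 mean [0.3296 0.2736]
top green 42 [182.6 288.2] [328.5 234.7] [[31.8 10.3]] yaw -92.5 mean [0.3287 0.2339]
side green 65 [269.6 150.3] [547.6 349.2] [[19.2 98.2]] yaw -63.0 mean [0.5477 0.3486]
side green 32 [210.8 171.1] [326.6 241. ] [[62.  10.7]] yaw -90.6 mean [0.3277 0.2403]
top wood 473 [160.2 161.9] [683.1 307.6] [[63. 69.]] yaw -120.0
top wood 439 [271.2 194.6] [556.8 -33.9] [[361.3 105.6]] yaw -90.0
top wood 416 [336.3 242.7] [ 463.8 -181.4] [[125.4 242.9]] yaw 138.8
top wood 35 [433.9 201. ] [ 591.6 -460.5] [[ 5.6 35.8]] yaw -89.3
top wood 183 [298.9 208.4] [561.3 -88.3] [[197.2   7.1]] yaw 83.6
top wood 32 [213.5 228.3] [500.3 148.6] [[ 8.3 38.6]] yaw 175.8
top wood 176 [294.9 241.2] [470.1 -79.5] [[195.9   7. ]] yaw 83.8
top wood 12225 [ 71.6 315.1] [251.2 544.2] [[284.1 379.2]] yaw 100.9
side wood 20290 [511.5  97.1] [1693.2  910.9] [[254
[... 3460 characters left out ...]
 118.9 -166.7] ((87.64624786376953, 13.872302055358887), 63.17578887939453)
side blk 27 [117.2 255. ] [  66.8 -220.1] ((43.087974548339844, 7.730302333831787), 21.290298461914062)
side blk 51 [331.3 292.3] [ 622.5 -421.7] ((66.10987854003906, 6.720729827880859), 65.57489013671875)
side blk 1268 [238.4 333.3] [ 380.5 -517.4] ((133.37496948242188, 63.46099853515625), 83.20358276367188)
side blk 5382 [381.2 380.9] [ 687.  -682.6] ((217.88314819335938, 160.86268615722656), 72.93506622314453)
side blk 203 [208.3 391.3] [ 306.4 -665.4] ((24.338436126708984, 42.52122116088867), 16.946128845214844)
side blk 23 [247.1 418.2] [ 386.1 -736. ] ((6.639328479766846, 20.470247268676758), 83.13924407958984)
```

The larger level is at (149,209) in the top view and (270,155) in the side view: its vial measures about 96 mm. The one at (178,287) has a vial of about 62 mm, so it is the small look-alike. The crops c1 and c2 confirm this. Next I'll work out the move.

```bash
cat > mv.py <<'E'
from h import *
from scipy.spatial.transform import Rotation as Ro
def info():
    s=bot.state(); R=Ro.from_quat(s['ee_rot']).as_matrix(); return s,R
def rel(target,yawy=None):
    s,R=info(); dl=R.T@(np.array(target)-s['tcp_pos']); y=np.degrees(np.arctan2(R[1,1],R[0,1]))
    print('t',round(s['time'],2),'tcp',s['tcp_pos'].round(4),'yaw_y',y.round(1),'x-axis',R[:,0].round(3),'F',s['ft_force'].round(1),'gap',round(s['finger_gap'],3),'j',s['joint_positions'].round(2))
    print('shift',dl.round(4))
    if yawy is not None:
        a=-(yawy-y); a=(a+90)%180-90; print('spin deg',a.round(1),'rad',np.radians(a).round(3))
    print('R',R.round(2).tolist())
E
python3 -c "
from mv import *
rel([.551,.3475,.012],28.3)"
```

```text
t 1.1 tcp [0.2179 0.6124 0.1996] yaw_y 70.4 x-axis [ 0. -0. -1.] F [-0.1 -0.3  0. ] gap 1.0 j [ 1.05  0.25  1.56 -0.    1.34 -0.17]
shift [ 0.1876 -0.1379  0.4027]
spin deg 42.1 rad 0.735
R [[0.0, 0.34, 0.94], [-0.0, 0.94, -0.34], [-1.0, 0.0, 0.0]]
```

Request:
step_arm([
  [[1, 0, -0.0172, 0.0503, 0], [1, 0, -0.0172, 0.0503, 0], [1, 0, -0.0172, 0.0503, 0], [1, 0, -0.0172, 0.0503, 0], [1, 0, -0.0172, 0.0503, 0], [1, 0, -0.0172, 0.0503, 0], [1, 0, -0.0172, 0.0503, 0], [1, 0, -0.0172, 0.0503, 0]],
], newtons=60)

```text
time: 2.1
tcp_pos: [0.5589, 0.3435, 0.2007]
ee_rot: [0.119, 0.697, -0.117, 0.698]
ft_force: [0.3, 0.9, -1.0]
finger_gap: 1.003
```

Request:
step_arm([
  [[1, 0.01, 0, 0, 0.18], [1, 0.01, 0, 0, 0.18], [1, 0.01, 0, 0, 0.18], [1, 0.01, 0, 0, 0.18]],
])

```text
time: 2.6
tcp_pos: [0.5638, 0.3398, 0.1607]
ee_rot: [0.366, 0.605, -0.362, 0.607]
ft_force: [-0.1, -0.2, 0.3]
finger_gap: 0.998
```

```bash
python3 -c "
from mv import *
rel([.551,.3475,.012],28.3)"
```

```text
t 2.6 tcp [0.5638 0.3398 0.1607] yaw_y 28.0 x-axis [ 0.005  0.003 -1.   ] F [-0.1 -0.2  0.3] gap 0.998 j [ 0.37  0.29  1.57  0.    1.27 -0.12]
shift [ 0.1487 -0.0086 -0.0127]
spin deg -0.3 rad -0.006
R [[0.01, 0.88, 0.47], [0.0, 0.47, -0.88], [-1.0, 0.01, -0.0]]
```

Request:
step_arm([
  [[1, 0.03, -0.005, -0.006, 0], [1, 0.03, -0.004, -0.006, 0], [1, 0.03, 0, 0, 0], [1, 0.03, 0, 0, 0], [1, 0.018, 0, 0, 0], [1, 0.008, 0, 0, 0], [1, 0, 0, 0, 0]],
])

```text
time: 3.48
tcp_pos: [0.5522, 0.3474, 0.0115]
ee_rot: [0.368, 0.604, -0.362, 0.607]
ft_force: [-0.2, 0.3, 0.1]
finger_gap: 1.002
```

```bash
python3 -c "
from mv import *
rel([.551,.3475,.012],28.3)
grab('top','pics/top1.png');grab('side','pics/side1.png')
a=cv2.imread('pics/top1.png')[170:260,90:210]; b=cv2.imread('pics/side1.png')[100:190,220:340]
cv2.imwrite('pics/c3.png',cv2.resize(np.vstack([a,b]),None,fx=3.3,fy=3.3,interpolation=2))"
```

```text
t 3.48 tcp [0.5522 0.3474 0.0115] yaw_y 27.9 x-axis [ 0.008  0.004 -1.   ] F [-0.2  0.3  0.1] gap 1.002 j [ 0.39  0.46  1.65  0.    1.02 -0.1 ]
shift [-0.0005 -0.001  -0.0006]
spin deg -0.4 rad -0.007
R [[0.01, 0.88, 0.47], [0.0, 0.47, -0.88], [-1.0, 0.01, -0.0]]
```

View pics/c3.png

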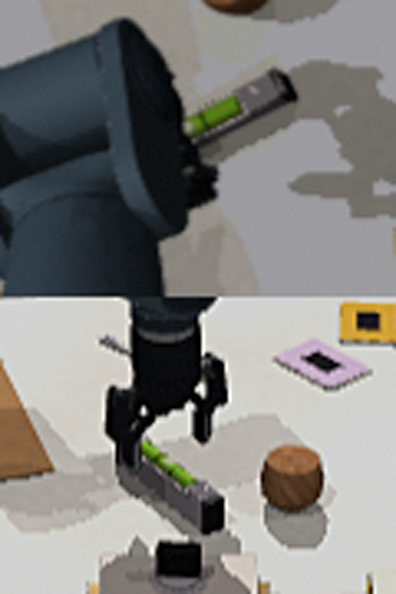

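Request:
step_arm([
  [[0, 0, 0, 0, 0], [0, 0, 0, 0, 0], [0, 0, 0, 0, 0], [0, 0, 0, 0, 0], [0, 0, 0, 0, 0], [0, 0, 0, 0, 0]],
])

```text
time: 4.32
tcp_pos: [0.5547, 0.3485, 0.0155]
ee_rot: [0.369, 0.603, -0.36, 0.609]
ft_force: [0.3, 0.1, -0.2]
finger_gap: 0.001
```

Request:
step_arm([
  [[0, -0.02, 0, 0, 0], [0, -0.03, 0, 0, 0], [0, -0.04, 0, 0, 0], [0, -0.04, 0, 0, 0], [0, -0.03, 0, 0, 0]],
])

```text
time: 4.95
tcp_pos: [0.5514, 0.3469, 0.1831]
ee_rot: [0.369, 0.603, -0.361, 0.608]
ft_force: [0.5, 0.9, -0.3]
finger_gap: 0.006
```

```bash
python3 -c "
from mv import *
rel([.515,-.0845,.18],-6.2)
d=grab('top','pics/top2.png');grab('side','pics/side2.png')
a=cv2.imread('pics/top2.png')[120:260,90:270]; b=cv2.imread('pics/side2.png')[70:210,200:380]
cv2.imwrite('pics/c4.png',cv2.resize(np.vstack([a,b]),None,fx=2.1,fy=2.1,interpolation=2))"
```

```text
t 4.95 tcp [0.5514 0.3469 0.1831] yaw_y 27.9 x-axis [ 0.013  0.006 -1.   ] F [ 0.5  0.9 -0.3] gap 0.006 j [ 0.39  0.25  1.58  0.    1.3  -0.1 ]
shift [-1.000e-04 -2.341e-01  3.643e-01]
spin deg 34.1 rad 0.595
R [[0.01, 0.88, 0.47], [0.01, 0.47, -0.88], [-1.0, 0.01, 0.0]]
```

View pics/c4.png

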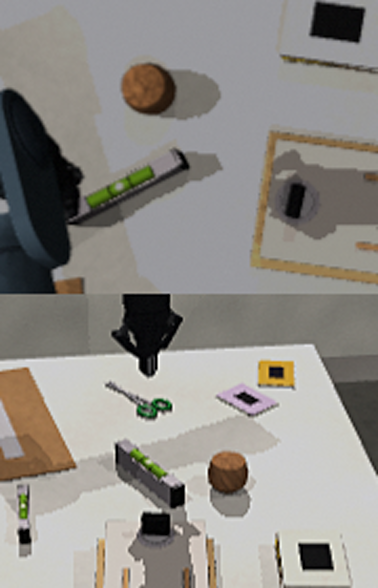

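```bash
python3 -c "
from mv import *
for n in('top','side'):
    d=pickle.load(open(f'pics/{n}2.pkl','rb'))
    print(n,proj(d,[[.5514,.3469,.183],[.552,.3474,.044],[.552,.3474,.0]]).round(1).tolist(), d['D'],d['cx'],d['cy'])
d=pickle.load(open('pics/side2.pkl','rb'));t=pickle.load(open('pics/top2.pkl','rb'))
p=proj(t,[[.552,.347,.044]]);print(p, onz(t,p,.044))
a=d['img'][60:180,220:340][...,::-1]
cv2.imwrite('pics/c5.png',cv2.resize(a,None,fx=5,fy=5,interpolation=2))
"
```

```text
top [[128.9, 204.3], [146.7, 208.5], [151.5, 209.7]] [-0.01278408  0.          0.          0.          0.        ] 281.71412419411837 214.79272830120996
side [[270.4, 117.5], [270.8, 150.3], [270.8, 160.2]] [-0.05456821  0.          0.          0.          0.        ] 282.51772663529573 210.92364186245823
[[146.78860621 208.48167807]] [[0.552 0.347 0.044]]
```

View pics/c5.png

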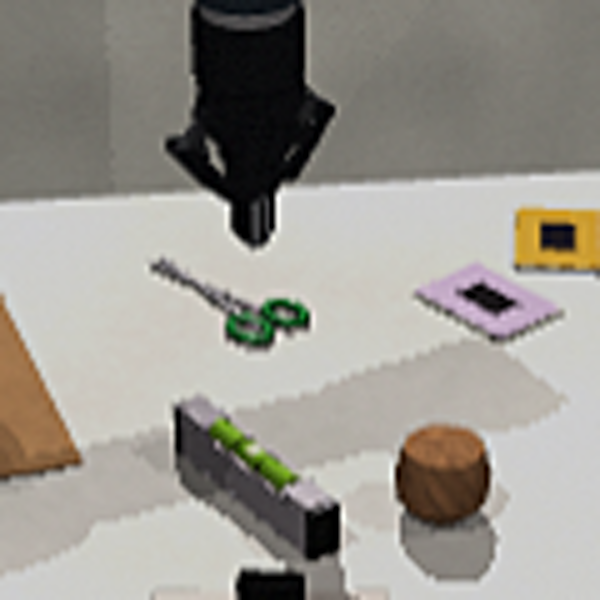

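```bash
python3 -c "
from mv import *
d=pickle.load(open('pics/side0.pkl','rb'));t=pickle.load(open('pics/top0.pkl','rb'))
j=np.array([.34,.94,0])
for z in (.2,.213,.23): print(z,proj(d,[[.218,.612,z]+j*s for s in(-.05,.05)]).round(1).tolist())
a=d['img'][20:100,130:230][...,::-1]
j=np.array([.88,.47,0])
for z in (.0115,.025,.04,.06): print(z,proj(d,[[.552,.3474,z]+j*s for s in(-.05,.05)]).round(1).tolist(),proj(t,[[.552,.3474,z]+j*s for s in(-.05,.05)]).round(1).tolist())
b=pickle.load(open('pics/side1.pkl','rb'))['img'][100:180,220:320][...,::-1]
c=pickle.load(open('pics/top1.pkl','rb'))['img'][180:260,100:200][...,::-1]
e=pickle.load(open('pics/top2.pkl','rb'))['img'][160:240,80:180][...,::-1]
cv2.imwrite('pics/c6.png',cv2.resize(np.vstack([np.hstack([a,b]),np.hstack([c,e])]),None,fx=3.7,fy=3.7,interpolation=2))
"
```

```text
0.2 [[172.3, 90.5], [181.9, 79.1]]
0.213 [[171.9, 87.4], [181.5, 76.0]]
0.23 [[171.3, 83.2], [181.0, 72.0]]
0.0115 [[259.7, 161.9], [281.7, 153.4]] [[157.5, 224.5], [143.1, 194.3]]
0.025 [[259.7, 158.9], [281.7, 150.4]] [[156.1, 224.3], [141.6, 193.8]]
0.04 [[259.6, 155.5], [281.7, 147.1]] [[154.5, 224.1], [139.8, 193.2]]
0.06 [[259.5, 150.9], [281.7, 142.6]] [[152.3, 223.8], [137.4, 192.4]]
```

View pics/c6.png

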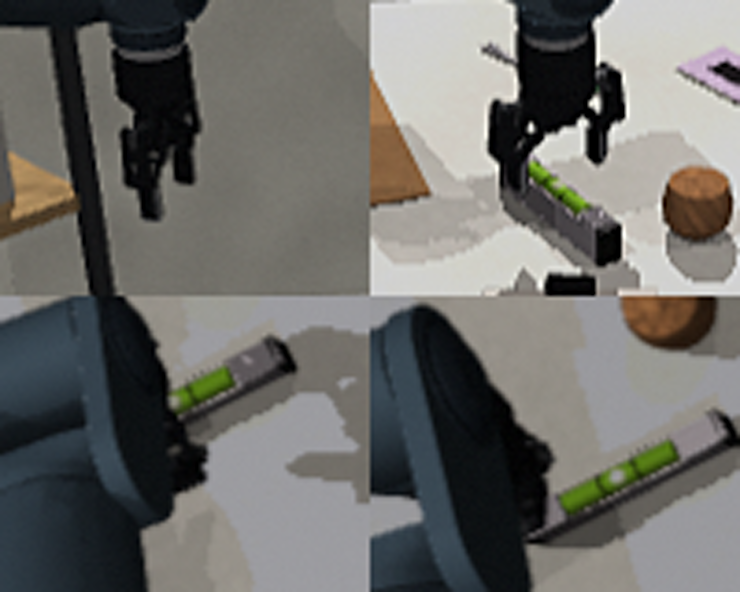

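The fingers closed over the top of the level. In the side view the closed tip shows at (271.6,109), while the reported TCP projects to (270.4,117.5). The start picture has the same offset of about 8 px, so the real tip is about 35 mm higher than reported. The level and bed measurements agree between both cameras. I'll open, go lower step by step and check by picture and force.

Request:
step_arm([
  [[1, 0.03, 0, 0, 0], [1, 0.03, 0, 0, 0], [1, 0.03, 0, 0, 0], [1, 0.03, 0, 0, 0], [1, 0.03, 0, 0, 0], [1, 0.025, 0, 0, 0], [1, 0.01, 0, 0, 0]],
])

```text
time: 5.92
tcp_pos: [0.5568, 0.3495, -0.0026]
ee_rot: [0.371, 0.601, -0.358, 0.61]
ft_force: [0.3, -0.2, 0.6]
finger_gap: 1.003
```

Request:
step_arm([
  [[1, 0.006, 0, 0, 0], [1, 0.006, 0, 0, 0], [1, 0.005, 0, 0, 0], [1, 0, 0, 0, 0]],
])

```text
time: 6.42
tcp_pos: [0.5583, 0.3502, -0.0187]
ee_rot: [0.372, 0.601, -0.357, 0.611]
ft_force: [-0.0, -0.1, -1.0]
finger_gap: 1.001
```

```bash
python3 -c "
from mv import *
rel([.551,.3475,-.018],28.3)
d=grab('side','pics/side3.png')
a=d['img'][100:180,220:320][...,::-1]
cv2.imwrite('pics/c7.png',cv2.resize(a,None,fx=6,fy=6,interpolation=2))"
```

```text
t 6.42 tcp [ 0.5583  0.3502 -0.0187] yaw_y 27.9 x-axis [ 0.023  0.011 -1.   ] F [-0.  -0.1 -1. ] gap 1.001 j [ 0.39  0.51  1.65  0.    0.95 -0.1 ]
shift [-0.0009 -0.0077 -0.0011]
spin deg -0.4 rad -0.007
R [[0.02, 0.88, 0.47], [0.01, 0.47, -0.88], [-1.0, 0.03, 0.0]]
```

View pics/c7.png

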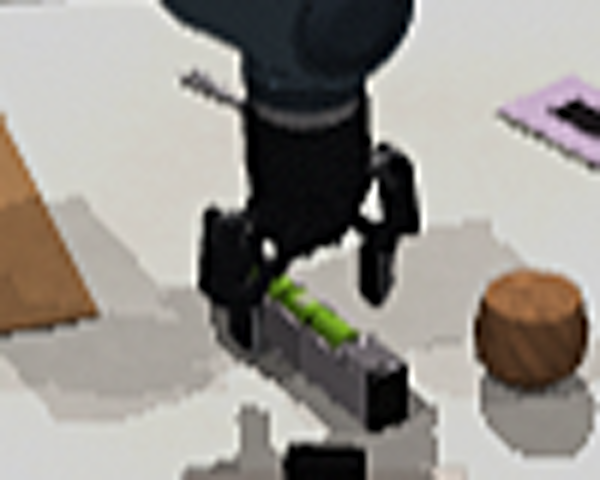

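Request:
step_arm([
  [[1, 0.003, -0.006, 0, 0], [1, 0.003, 0, 0, 0], [0.5, 0, 0, 0, 0], [0, 0, 0, 0, 0], [0, 0, 0, 0, 0], [0, 0, 0, 0, 0], [0, 0, 0, 0, 0], [0, 0, 0, 0, 0]],
])

```text
time: 7.48
tcp_pos: [0.554, 0.3477, -0.0237]
ee_rot: [0.373, 0.6, -0.356, 0.612]
ft_force: [0.6, -0.7, 1.0]
finger_gap: 0.269
```

Request:
step_arm([
  [[0, -0.01, 0, 0, 0], [0, -0.03, 0, 0, 0], [0, -0.035, 0, 0, 0], [0, -0.035, 0, 0, 0], [0, -0.035, 0, 0, 0], [0, -0.03, 0, 0, 0]],
])

```text
time: 8.22
tcp_pos: [0.5436, 0.3433, 0.1502]
ee_rot: [0.368, 0.604, -0.361, 0.608]
ft_force: [0.4, 0.2, -3.4]
finger_gap: 0.269
```

```bash
python3 -c "
from mv import *
rel([.515,-.0845,.153],-6.2)
d=grab('side','pics/side4.png')
a=d['img'][80:200,200:340][...,::-1]
cv2.imwrite('pics/c8.png',cv2.resize(a,None,fx=5,fy=5,interpolation=2))"
```

```text
t 8.22 tcp [0.5436 0.3433 0.1502] yaw_y 27.9 x-axis [ 0.011  0.005 -1.   ] F [ 0.4  0.2 -3.4] gap 0.269 j [ 0.39  0.27  1.63  0.    1.24 -0.1 ]
shift [-0.0055 -0.2254  0.3647]
spin deg 34.1 rad 0.595
R [[0.01, 0.88, 0.47], [0.01, 0.47, -0.88], [-1.0, 0.01, 0.0]]
```

View pics/c8.png

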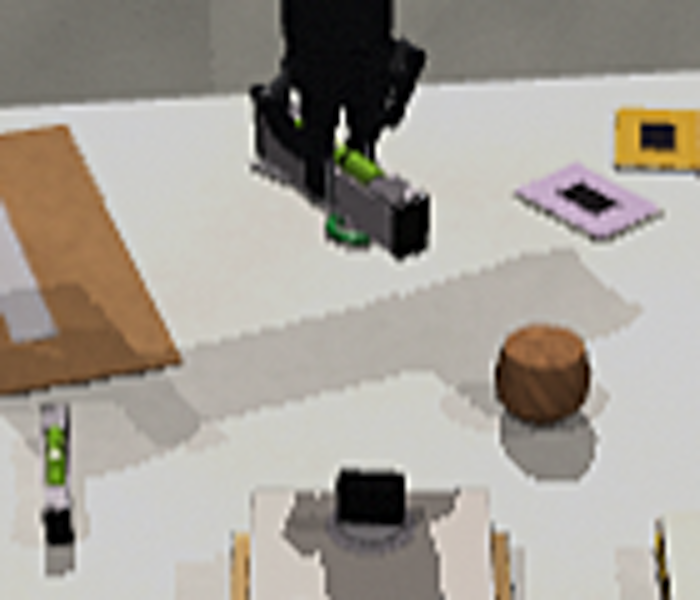

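Request:
step_arm([
  [[0, 0, -0.028, 0.0455, 0], [0, 0, -0.028, 0.0455, 0], [0, 0, -0.028, 0.0455, 0], [0, 0, -0.028, 0.0455, 0], [0, 0, -0.028, 0.0455, 0], [0, 0, -0.028, 0.0455, 0], [0, 0, -0.028, 0.0455, 0], [0, 0, -0.028, 0.0455, 0]],
])

```text
time: 9.28
tcp_pos: [0.5143, -0.0908, 0.1464]
ee_rot: [0.368, 0.604, -0.357, 0.61]
ft_force: [0.8, 0.1, -4.5]
finger_gap: 0.267
```

Request:
step_arm([
  [[0, 0, 0, 0, 0.15], [0, 0, 0, 0, 0.15], [0, 0, 0, 0, 0.15], [0, 0, 0, 0, 0.145], [0, 0, 0, 0, 0]],
])

```text
time: 9.9
tcp_pos: [0.5102, -0.0943, 0.1417]
ee_rot: [0.536, 0.469, -0.526, 0.466]
ft_force: [-0.5, 0.3, -4.4]
finger_gap: 0.275
```

```bash
python3 -c "
from mv import *
rel([.515,-.0845,.08],-6.2)
d=grab('side','pics/side5.png')
t=grab('top','pics/top5.png')
a=d['img'][120:260,200:370][...,::-1];b=t['img'][150:290,190:360][...,::-1]
cv2.imwrite('pics/c9.png',cv2.resize(np.hstack([a,b]),None,fx=2.3,fy=2.3,interpolation=2))"
```

```text
t 9.9 tcp [ 0.5102 -0.0943  0.1417] yaw_y -7.3 x-axis [ 0.008  0.012 -1.   ] F [-0.5  0.3 -4.4] gap 0.275 j [-0.41 -0.01  1.94  0.02  1.2  -0.29]
shift [ 0.0618  0.0032 -0.0095]
spin deg -1.1 rad -0.019
R [[0.01, 0.99, -0.13], [0.01, -0.13, -0.99], [-1.0, 0.01, -0.01]]
```

View pics/c9.png

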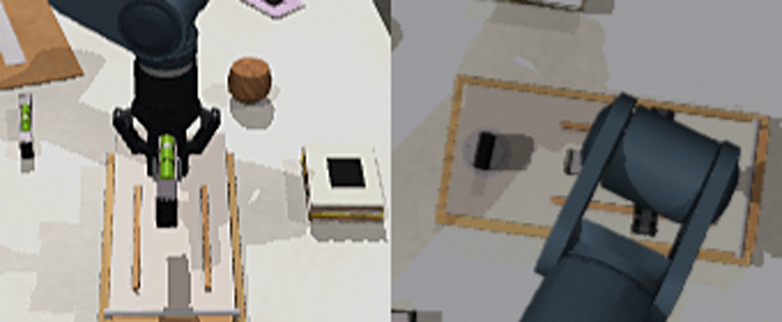

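```bash
python3 -c "
from mv import *
d=pickle.load(open('pics/side5.pkl','rb'));t=pickle.load(open('pics/top5.pkl','rb'))
y=np.radians(82.7);u=np.array([np.cos(y),np.sin(y),0]);w=np.array([u[1],-u[0],0]);c=np.array([.508,-.0945,0])
def box(c,z): return [c+u*.09*i+w*.012*j+[0,0,z+.044*k] for k in(0,1) for i,j in((-1,-1),(-1,1),(1,1),(1,-1))]
B=box(c,.1654)
ims=[]
for q,(x0,y0,x1,y1) in((d,(230,140,320,240)),(t,(230,170,320,270))):
    im=cv2.resize(q['img'][...,::-1],None,fx=4,fy=4,interpolation=2)
    p=(proj(q,B)*4+2).astype(int)
    for a,b in [(0,1),(1,2),(2,3),(3,0),(4,5),(5,6),(6,7),(7,4),(0,4),(1,5),(2,6),(3,7)]: cv2.line(im,tuple(map(int,p[a])),tuple(map(int,p[b])),(0,0,255),1)
    ims.append(im[y0*4:y1*4,x0*4:x1*4])
cv2.imwrite('pics/c10.png',np.hstack(ims))"
```

```text
(no output)
```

View pics/c10.png

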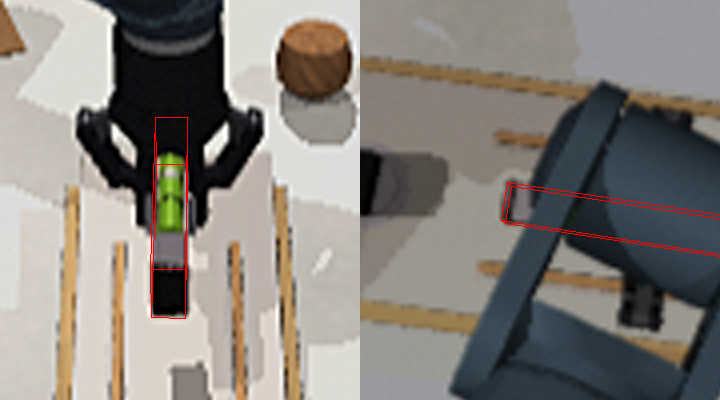

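Request:
step_arm([
  [[0, 0.018, 0.0056, -0.011, -0.01], [0, 0.022, 0, 0, 0], [0, 0.022, 0, 0, 0], [0, 0.018, 0, 0, 0], [0, 0.009, 0, 0, 0], [0, 0, 0, 0, 0]],
])

```text
time: 10.75
tcp_pos: [0.5176, -0.0784, 0.0448]
ee_rot: [0.531, 0.475, -0.521, 0.47]
ft_force: [-0.2, 0.3, -3.2]
finger_gap: 0.27
```

```bash
cat > ov.py <<'E'
from mv import *
import sys
def ov(n,c,z,yaw,regs=((230,140,320,240),(230,170,320,270)),f=4,names=('side','top')):
    y=np.radians(yaw);u=np.array([np.cos(y),np.sin(y),0]);w=np.array([u[1],-u[0],0]);c=np.array([*c,0])
    B=[c+u*.09*i+w*.012*j+[0,0,z+.044*k] for k in(0,1) for i,j in((-1,-1),(-1,1),(1,1),(1,-1))]
    ims=[]
    for nm,(x0,y0,x1,y1) in zip(names,regs):
        q=grab(nm,f'pics/{nm}{n}.png')
        im=cv2.resize(q['img'][...,::-1],None,fx=f,fy=f,interpolation=2); raw=im.copy()
        p=(proj(q,B)*f+f/2).astype(int)
        for a,b in [(0,1),(1,2),(2,3),(3,0),(4,5),(5,6),(6,7),(7,4),(0,4),(1,5),(2,6),(3,7)]: cv2.line(im,tuple(map(int,p[a])),tuple(map(int,p[b])),(0,0,255),1)
        ims.append(im[y0*f:y1*f,x0*f:x1*f])
    cv2.imwrite(f'pics/o{n}.png',np.hstack(ims))
E
python3 -c "
from ov import *
rel([.515,-.0845,.046],-6.2)
p=bot.state()['tcp_pos']; ov(6,p[:2]-[.002,0],p[2]+.0237,83.8)"
```

```text
t 10.75 tcp [ 0.5176 -0.0784  0.0448] yaw_y -6.1 x-axis [ 0.005  0.015 -1.   ] F [-0.2  0.3 -3.2] gap 0.27 j [-0.38  0.15  1.98  0.02  1.01 -0.28]
shift [-0.0014 -0.002   0.0063]
spin deg 0.1 rad 0.002
R [[0.0, 0.99, -0.11], [0.01, -0.11, -0.99], [-1.0, 0.0, -0.02]]
```

View pics/o6.png

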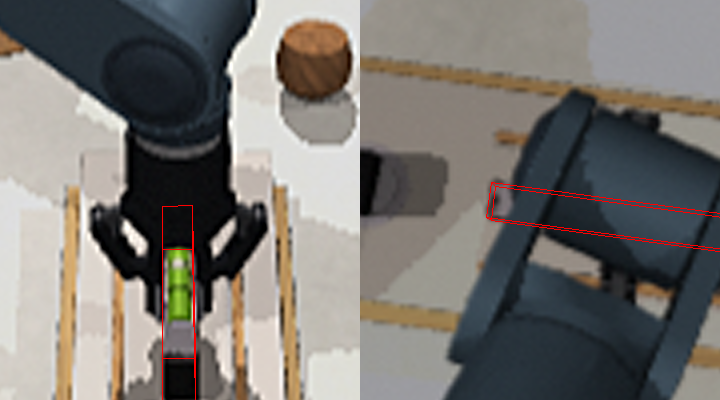

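Request:
step_arm([
  [[0, 0.001, 0, 0.007, 0], [0, 0.002, 0, 0, 0]],
])

```text
time: 11.1
tcp_pos: [0.5192, -0.0869, 0.0445]
ee_rot: [0.532, 0.474, -0.52, 0.472]
ft_force: [1.1, 0.5, -3.1]
finger_gap: 0.267
```

Request:
step_arm([
  [[0, 0.002, 0, 0, 0], [0, 0.0, 0, 0, 0]],
])

```text
time: 11.35
tcp_pos: [0.5194, -0.0872, 0.0428]
ee_rot: [0.532, 0.473, -0.52, 0.472]
ft_force: [0.7, 0.8, -3.7]
finger_gap: 0.271
```

Still no contact; the underside should now be at about 0.0665. I'll go on in 2 mm steps.

Request:
step_arm([
  [[0, 0.003, 0, 0, 0], [0, 0.0, 0, 0, 0]],
])

```text
time: 11.6
tcp_pos: [0.5195, -0.0871, 0.0396]
ee_rot: [0.532, 0.473, -0.52, 0.472]
ft_force: [-0.2, -0.1, -3.7]
finger_gap: 0.27
```

Request:
step_arm([
  [[0, 0.003, 0, 0, 0], [0, 0.0, 0, 0, 0]],
])

```text
time: 11.85
tcp_pos: [0.5202, -0.0874, 0.0381]
ee_rot: [0.532, 0.473, -0.52, 0.472]
ft_force: [-2.9, 0.6, 6.2]
finger_gap: 0.269
```

Request:
step_arm([
  [[0, -0.0015, 0, 0, 0], [0.6, 0, 0, 0, 0], [0.7, 0, 0, 0, 0], [0.7, 0, 0, 0, 0], [0.7, 0, 0, 0, 0]],
])

```text
time: 12.48
tcp_pos: [0.5214, -0.0878, 0.0402]
ee_rot: [0.532, 0.472, -0.519, 0.473]
ft_force: [0.3, -0.7, 0.2]
finger_gap: 0.698
```

Request:
step_arm([
  [[0.7, -0.02, 0, 0, 0], [0.7, -0.03, 0, 0, 0], [0.7, -0.04, 0, 0, 0], [0.7, -0.04, 0, 0, 0]],
])

```text
time: 12.98
tcp_pos: [0.5167, -0.0882, 0.1694]
ee_rot: [0.531, 0.475, -0.521, 0.47]
ft_force: [0.4, 0.3, -0.3]
finger_gap: 0.701
```

```bash
python3 -c "
from ov import *
rel([.5345,.0967,.16],80)
ov(7,(.515,-.0845),.062,83.8,regs=((230,140,320,260),(230,170,320,290)))"
```

```text
t 12.97 tcp [ 0.5167 -0.0882  0.1694] yaw_y -6.1 x-axis [ 0.007  0.014 -1.   ] F [ 0.4  0.3 -0.3] gap 0.701 j [-0.39 -0.02  1.91  0.02  1.26 -0.29]
shift [ 0.0122 -0.0021 -0.1856]
spin deg -86.1 rad -1.503
R [[0.01, 0.99, -0.11], [0.01, -0.11, -0.99], [-1.0, 0.01, -0.01]]
```

View pics/o7.png

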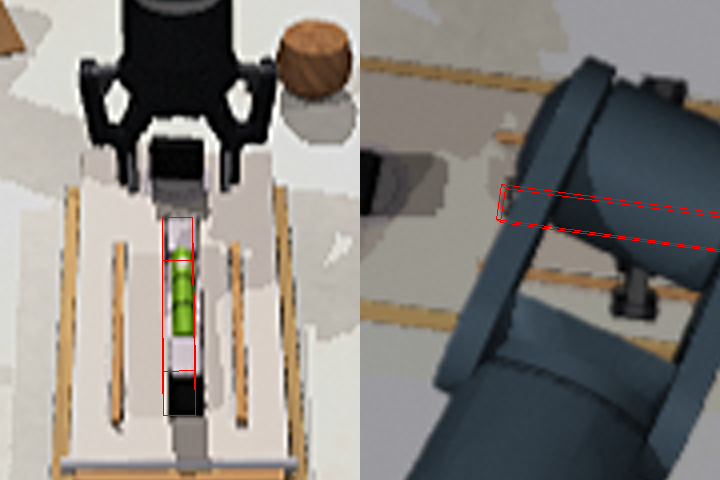

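```bash
cat > kfit.py <<'E'
from mv import *
from scipy.optimize import differential_evolution as DE
d=pickle.load(open('pics/side0.pkl','rb'));t=pickle.load(open('pics/top0.pkl','rb'))
def mask(q,uv,S=6):
    v=cv2.cvtColor(q['img'],cv2.COLOR_RGB2GRAY); x0,y0=int(uv[0])-22,int(uv[1])-22
    c=cv2.resize(v[y0:y0+44,x0:x0+44],None,fx=S,fy=S,interpolation=cv2.INTER_LINEAR)
    m=(c<60).astype(np.uint8); n,l,st,ce=cv2.connectedComponentsWithStats(m)
    k=l[22*S,22*S]; assert k>0; return (l==k),x0,y0,S
M=[(d,mask(d,(274,179))),(t,mask(t,(230,215)))]
def box(p):
    x,y,zt,a=p; u=np.array([np.cos(a),np.sin(a),0]);w=np.array([-u[1],u[0],0])
    return np.array([[x,y,zt]+u*.022*i+w*.008*j-np.array([0,0,.036])*k for k in(0,1) for i,j in((-1,-1),(-1,1),(1,1),(1,-1))])
def cost(p,each=False):
    r=[]
    for q,(m,x0,y0,S) in M:
        uv=(proj(q,box(p))-[x0,y0]+.5)*S-.5
        im=np.zeros(m.shape,np.uint8); cv2.fillConvexPoly(im,cv2.convexHull(np.round(uv*16).astype(np.int32)),1,shift=4)
        im=im>0; r.append(1-(im&m).sum()/(im|m).sum())
    return r if each else sum(r)
R=DE(cost,[(.515,.555),(.075,.12),(.08,.15),(-.8,.8)],seed=1,popsize=20,maxiter=80,tol=1e-6)
print(R.x.round(4),np.degrees(R.x[3]).round(1),cost(R.x,True))
E
python3 kfit.py
```

```text
[ 0.5353  0.0988  0.1096 -0.1557] -8.9 [np.float64(0.15790378006872852), np.float64(0.09501689189189189)]
```

Request:
step_arm([
  [[1, 0, -0.0005, -0.047, 0], [1, 0, -0.0005, -0.047, 0], [1, 0, -0.0005, -0.047, 0], [1, 0, -0.0005, -0.047, 0], [1, 0, 0, 0, -0.17], [1, 0, 0, 0, -0.17], [1, 0, 0, 0, -0.17], [1, 0, 0, 0, -0.17]],
])

```text
time: 14.08
tcp_pos: [0.5362, 0.1038, 0.1697]
ee_rot: [0.336, 0.623, -0.327, 0.626]
ft_force: [0.5, 0.5, -0.3]
finger_gap: 1.002
```

Request:
step_arm([
  [[1, 0.01, 0, 0, -0.17], [1, 0.01, 0, 0, -0.17], [1, 0.01, 0, 0, -0.17], [1, 0.01, 0, 0, -0.17], [1, 0.01, 0, 0, -0.16], [1, 0, 0, 0, 0]],
])

```text
time: 14.82
tcp_pos: [0.5334, 0.1044, 0.1121]
ee_rot: [0.042, 0.705, -0.035, 0.707]
ft_force: [-0.4, -0.1, -0.3]
finger_gap: 0.998
```

```bash
python3 -c "
from ov import *
rel([.5353,.0988,.045],81.1)
ov(8,(.519,-.0855),.062,83.8,regs=((220,120,320,260),(210,170,310,310)))"
```

```text
t 14.82 tcp [0.5334 0.1044 0.1121] yaw_y 83.7 x-axis [ 0.002  0.01  -1.   ] F [-0.4 -0.1 -0.3] gap 0.998 j [-0.02  0.09  1.9   0.01  1.15 -1.49]
shift [ 0.067  -0.0061  0.0024]
spin deg 2.6 rad 0.046
R [[0.0, 0.11, 0.99], [0.01, 0.99, -0.11], [-1.0, 0.01, 0.0]]
```

View pics/o8.png

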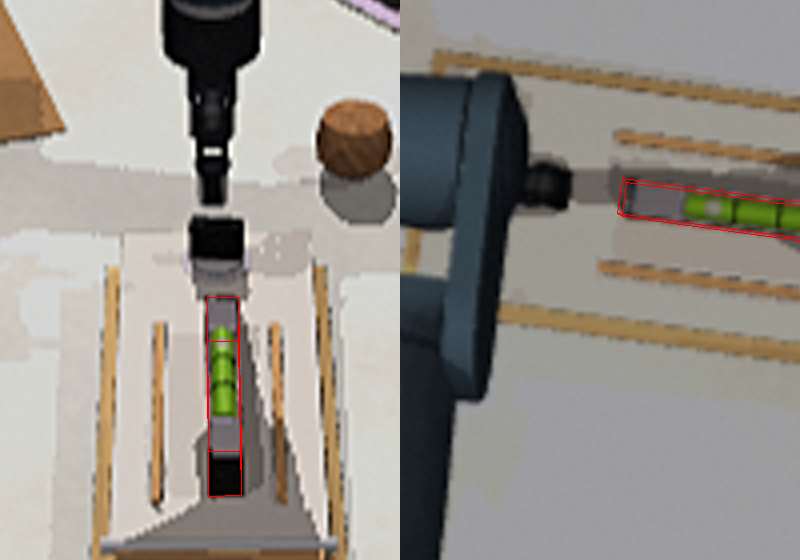

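```bash
python3 -c "
from mv import *
d=pickle.load(open('pics/side8.pkl','rb'))
for z in (.11,.125,.14,.155,.17): print(z,proj(d,[[.5334-.11*s,.1044-.99*s,z] for s in(.0425,.057)]).round(1).tolist())
"
```

```text
0.11 [[273.1, 181.9], [273.1, 184.6]]
0.125 [[273.1, 178.1], [273.1, 180.8]]
0.14 [[273.1, 174.3], [273.1, 177.0]]
0.155 [[273.1, 170.5], [273.1, 173.1]]
0.17 [[273.1, 166.6], [273.1, 169.2]]
```

Request:
step_arm([
  [[1, 0.02, -0.004, 0.0015, 0.045], [1, 0.02, -0.002, 0, 0], [1, 0.012, 0, 0, 0], [1, 0, 0, 0, 0]],
])

```text
time: 15.42
tcp_pos: [0.5377, 0.0988, 0.0625]
ee_rot: [0.061, 0.701, -0.054, 0.708]
ft_force: [-0.2, -0.2, 0.3]
finger_gap: 1.002
```

```bash
python3 -c "
from ov import *
rel([.5353,.0988,.045],81.1)
ov(9,(.519,-.0855),.062,83.8,regs=((220,120,320,260),(210,170,310,310)))"
```

```text
t 15.43 tcp [0.5377 0.0988 0.0625] yaw_y 80.7 x-axis [ 0.01  0.01 -1.  ] F [-0.2 -0.2  0.3] gap 1.002 j [-0.03  0.17  1.92  0.01  1.04 -1.44]
shift [ 0.0174 -0.0005 -0.0025]
spin deg -0.4 rad -0.008
R [[0.01, 0.16, 0.99], [0.01, 0.99, -0.16], [-1.0, 0.01, 0.01]]
```

View pics/o9.png

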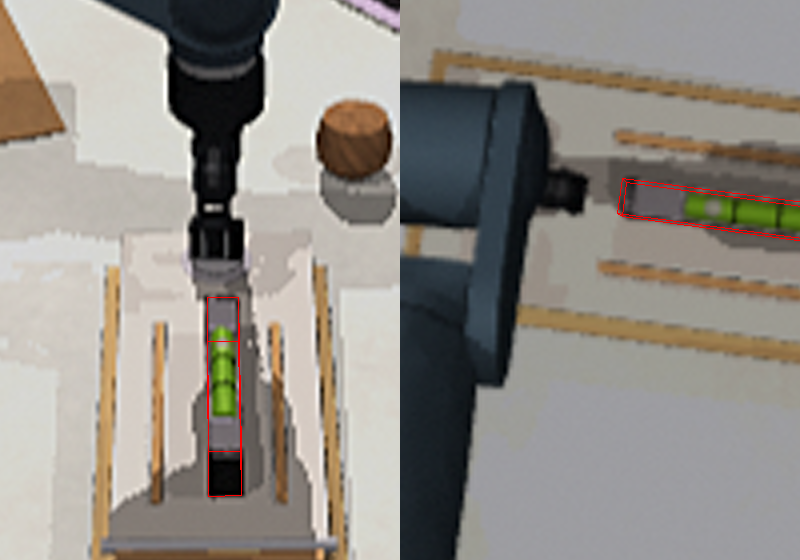

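Request:
step_arm([
  [[1, 0.012, 0, -0.002, 0], [1, 0.004, 0, 0, 0], [0.6, 0, 0, 0, 0], [0.35, 0, 0, 0, 0], [0.3, 0, 0, 0, 0], [0.3, 0, 0, 0, 0]],
])

```text
time: 16.27
tcp_pos: [0.5381, 0.0994, 0.0484]
ee_rot: [0.061, 0.7, -0.054, 0.71]
ft_force: [-0.6, -0.4, 0.1]
finger_gap: 0.299
```

```bash
python3 -c "
from ov import *
rel([.5353,.0988,.045],81.1)
ov(10,(.519,-.0855),.062,83.8,regs=((220,120,320,260),(210,170,310,310)))"
```

```text
t 16.27 tcp [0.5381 0.0994 0.0484] yaw_y 80.7 x-axis [ 0.016  0.01  -1.   ] F [-0.6 -0.4  0.1] gap 0.299 j [-0.03  0.19  1.93  0.01  1.01 -1.44]
shift [ 0.0033 -0.0011 -0.0027]
spin deg -0.4 rad -0.008
R [[0.02, 0.16, 0.99], [0.01, 0.99, -0.16], [-1.0, 0.01, 0.01]]
```

View pics/o10.png

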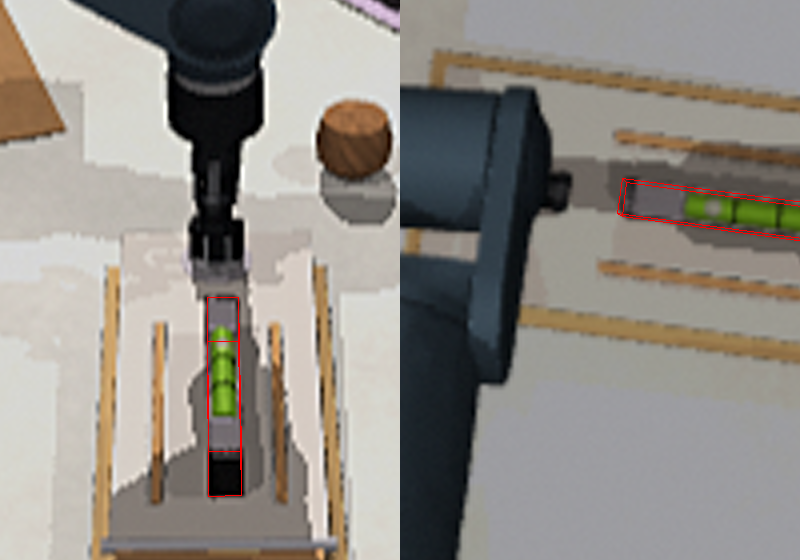

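Request:
step_arm([
  [[0, 0, 0, 0, 0], [0, 0, 0, 0, 0], [0, 0, 0, 0, 0], [0, 0, 0, 0, 0]],
], newtons=80)

```text
time: 16.88
tcp_pos: [0.5384, 0.1015, 0.0488]
ee_rot: [0.064, 0.699, -0.053, 0.71]
ft_force: [-0.4, 0.8, -0.4]
finger_gap: 0.17
```

Request:
step_arm([
  [[0, 0.003, 0, 0, 0], [0, 0.003, 0, 0, 0], [0, 0.003, 0, 0, 0]],
])

```text
time: 17.25
tcp_pos: [0.5385, 0.1021, 0.0414]
ee_rot: [0.063, 0.7, -0.052, 0.71]
ft_force: [-4.3, 2.6, 7.8]
finger_gap: 0.173
```

Request:
step_arm([
  [[0, 0.003, 0, 0, 0], [0, 0.0, 0, 0, 0]],
])

```text
time: 17.5
tcp_pos: [0.5385, 0.1022, 0.0398]
ee_rot: [0.062, 0.7, -0.052, 0.709]
ft_force: [-4.8, 2.5, 8.0]
finger_gap: 0.174
```

Request:
step_arm([
  [[0, 0.003, 0, 0, 0], [0, 0.002, 0, 0, 0]],
])

```text
time: 17.75
tcp_pos: [0.5385, 0.1023, 0.0367]
ee_rot: [0.06, 0.701, -0.052, 0.709]
ft_force: [-5.0, 3.4, 9.4]
finger_gap: 0.173
```

Request:
step_arm([
  [[0, 0.002, 0, 0, 0], [0, 0.002, 0, 0, 0]],
])

```text
time: 18.0
tcp_pos: [0.5385, 0.1023, 0.0347]
ee_rot: [0.057, 0.701, -0.052, 0.709]
ft_force: [-5.9, 4.1, 10.8]
finger_gap: 0.172
```

```bash
python3 -c "
from ov import *
rel([.5353,.0988,.045],81.1)
ov(11,(.519,-.0855),.06,83.8,regs=((220,120,320,260),(210,170,310,310)))"
```

```text
t 18.0 tcp [0.5385 0.1023 0.0347] yaw_y 81.1 x-axis [ 0.012  0.006 -1.   ] F [-5.9  4.1 10.8] gap 0.172 j [-0.02  0.22  1.93  0.01  0.99 -1.44]
shift [-0.0103 -0.0038 -0.0025]
spin deg 0.0 rad 0.001
R [[0.01, 0.15, 0.99], [0.01, 0.99, -0.15], [-1.0, 0.01, 0.01]]
```

View pics/o11.png

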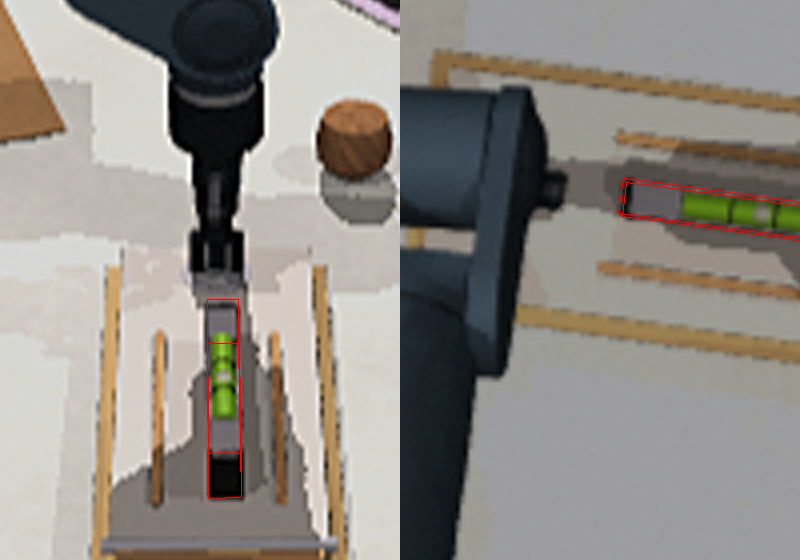

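Request:
step_arm([
  [[0, 0.003, 0, 0, 0], [0, 0.003, 0, 0, 0]],
])

```text
time: 18.35
tcp_pos: [0.5384, 0.1024, 0.033]
ee_rot: [0.054, 0.702, -0.052, 0.708]
ft_force: [-14.3, 3.0, 26.8]
finger_gap: 0.174
```

Request:
step_arm([
  [[0, 0.003, 0, 0, 0], [0, 0.003, 0, 0, 0]],
])

```text
time: 18.6
tcp_pos: [0.5383, 0.1023, 0.033]
ee_rot: [0.051, 0.704, -0.052, 0.707]
ft_force: [-14.5, 2.8, 24.2]
finger_gap: 0.175
```

Request:
step_arm([
  [[0, 0.0015, 0, 0, 0.12], [0, 0.0015, 0, 0, 0.12], [0, 0.0015, 0, 0, 0.12], [0, 0.0015, 0, 0, 0.12]],
])

```text
time: 19.1
tcp_pos: [0.5377, 0.1013, 0.0352]
ee_rot: [0.216, 0.672, -0.222, 0.673]
ft_force: [-9.7, 1.3, 17.7]
finger_gap: 0.172
```

```bash
python3 -c "
from ov import *
rel([.5353,.0988,.045],81.1)
ov(12,(.519,-.0855),.06,83.8,regs=((220,120,320,260),(210,170,310,310)))"
```

```text
t 19.1 tcp [0.5377 0.1013 0.0352] yaw_y 53.9 x-axis [-0.002 -0.009 -1.   ] F [-9.7  1.3 17.7] gap 0.172 j [-0.02  0.22  1.92 -0.01  1.   -0.95]
shift [-0.0098 -0.0035 -0.0004]
spin deg -27.2 rad -0.475
R [[-0.0, 0.59, 0.81], [-0.01, 0.81, -0.59], [-1.0, -0.01, 0.0]]
```

View pics/o12.png

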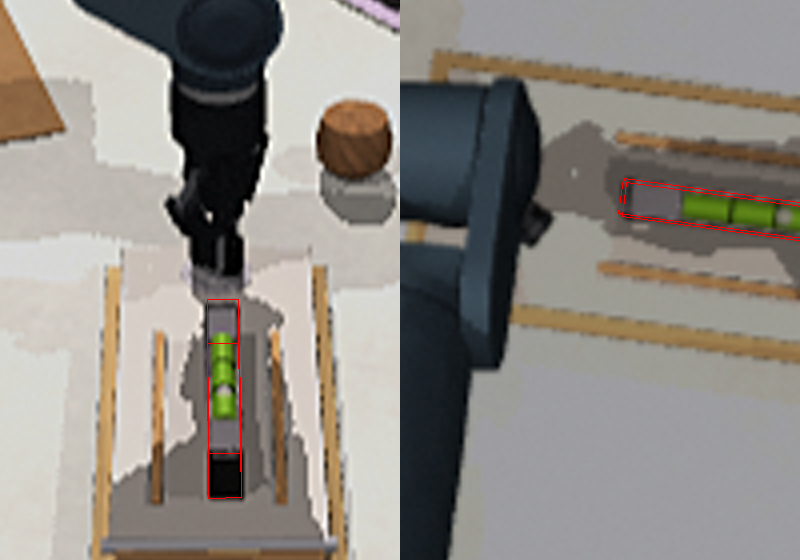

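Request:
step_arm([
  [[0, 0.0015, 0, 0, 0.12], [0, 0.0015, 0, 0, 0.12], [0, 0.0015, 0, 0, 0.12], [0, 0.0015, 0, 0, 0.12], [0, 0.0015, 0, 0, 0], [0, 0.0015, 0, 0, 0], [0, 0.0015, 0, 0, 0], [0, 0.0015, 0, 0, 0]],
])

```text
time: 20.2
tcp_pos: [0.5368, 0.1005, 0.0373]
ee_rot: [0.367, 0.6, -0.381, 0.6]
ft_force: [-8.6, 0.2, 14.5]
finger_gap: 0.171
```

Request:
step_arm([
  [[0, 0.0015, 0, 0, 0], [0, 0.0015, 0, 0, 0], [0, 0.0015, 0, 0, 0], [0, 0.0015, 0, 0, 0], [0, 0.0015, 0, 0, 0], [0, 0.0015, 0, 0, 0]],
])

```text
time: 20.95
tcp_pos: [0.5367, 0.1004, 0.0373]
ee_rot: [0.365, 0.601, -0.382, 0.6]
ft_force: [-8.5, 0.3, 13.5]
finger_gap: 0.171
```

```bash
cat > bub.py <<'E'
from ov import *
def prof(q,c=(.519,-.0855),z=.105,yaw=83.8):
    y=np.radians(yaw);u=np.array([np.cos(y),np.sin(y),0]);w=np.array([u[1],-u[0],0]);c=np.array([*c,z])
    s=np.arange(-.06,.0601,.001); off=np.arange(-.004,.0041,.001)
    P=np.array([[c+u*a+w*b for a in s] for b in off]); uv=proj(q,P.reshape(-1,3)).astype(np.float32)
    im=cv2.remap(q['img'].astype(np.float32),uv[:,0].reshape(len(off),-1),uv[:,1].reshape(len(off),-1),cv2.INTER_LINEAR).mean(0)
    return s,im
if __name__=='__main__':
    n=sys.argv[1]; rel([.5353,.0988,.045],81.1)
    ov(n,(.519,-.0855),.06,83.8,regs=((220,120,320,260),(210,170,310,310)))
    for nm in('side','top'):
        q=pickle.load(open(f'pics/{nm}{n}.pkl','rb')); s,im=prof(q)
        print(nm,'B:',[(int(round(a*1000)),int(v[2])) for a,v in zip(s,im)][::3])
        print(nm,'G:',[int(v[1]) for v in im][::3])
E
python3 bub.py 13
```

```text
t 20.95 tcp [0.5367 0.1004 0.0373] yaw_y 26.3 x-axis [-0.014 -0.019 -1.   ] F [-8.5  0.3 13.5] gap 0.171 j [-0.01  0.23  1.91 -0.02  1.02 -0.46]
shift [-0.0077 -0.0022  0.0009]
spin deg -54.8 rad -0.957
R [[-0.01, 0.9, 0.44], [-0.02, 0.44, -0.9], [-1.0, -0.02, 0.01]]
side B: [(-60, 111), (-57, 97), (-54, 60), (-51, 34), (-48, 27), (-45, 38), (-42, 45), (-39, 45), (-36, 45), (-33, 45), (-30, 44), (-27, 42), (-24, 40), (-21, 36), (-18, 37), (-15, 54), (-12, 102), (-9, 131), (-6, 141), (-3, 103), (0, 66), (3, 33), (6, 38), (9, 37), (12, 31), (15, 29), (18, 32), (21, 43), (24, 44), (27, 43), (30, 43), (33, 42), (36, 42), (39, 40), (42, 45), (45, 62), (48, 85), (51, 108), (54, 111), (57, 113), (60, 111)]
side G: [106, 100, 88, 94, 127, 158, 174, 170, 170, 170, 168, 167, 165, 159, 137, 121, 123, 142, 158, 150, 153, 160, 164, 152, 126, 118, 128, 166, 171, 168, 167, 167, 168, 170, 167, 153, 132, 109, 107, 106, 107]
top B: [(-60, 92), (-57, 92), (-54, 92), (-51, 64), (-48, 30), (-45, 21), (-42, 21), (-39, 21), (-36, 22), (-33, 22), (-30, 21), (-27, 21), (-24, 21), (-21, 21), (-18, 18), (-15, 33), (-12, 83), (-9, 101), (-6, 93), (-3, 64), (0, 25), (3, 21), (6, 21), (9, 21), (12, 17), (15, 15), (18, 22), (21, 21), (24, 20), (27, 21), (30, 21), (33, 21), (36, 20), (39, 21), (42, 21), (45, 27), (48, 61), (51, 97), (54, 94), (57, 94), (60, 94)]
top G: [90, 90, 89, 80, 107, 123, 123, 123, 124, 123, 122, 122, 123, 120, 93, 79, 114, 120, 113, 112, 121, 123, 123, 120, 94, 79, 121, 123, 123, 123, 124, 123, 122, 122, 122, 114, 77, 94, 91, 91, 91]
```

View pics/o13.png

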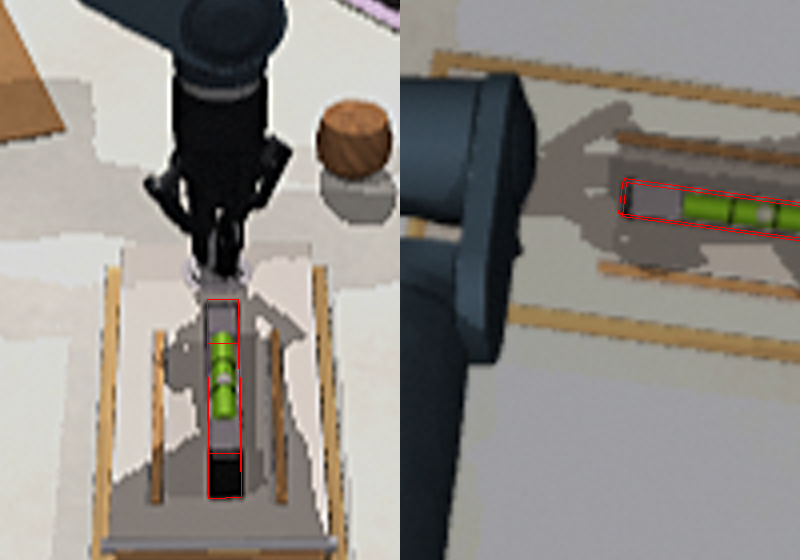

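Request:
step_arm([
  [[0, 0.0015, 0, 0, 0.12], [0, 0.0015, 0, 0, 0.12], [0, 0.0015, 0, 0, 0.12], [0, 0.0015, 0, 0, 0], [0, 0.0015, 0, 0, 0], [0, 0.0015, 0, 0, 0], [0, 0.0015, 0, 0, 0], [0, 0.0015, 0, 0, 0]],
])

```text
time: 22.05
tcp_pos: [0.5359, 0.1001, 0.0387]
ee_rot: [0.466, 0.522, -0.487, 0.522]
ft_force: [-9.9, -0.6, 13.9]
finger_gap: 0.173
```

Request:
step_arm([
  [[0, 0.0015, 0, 0, 0], [0, 0.0015, 0, 0, 0], [0, 0.0015, 0, 0, 0], [0, 0.0015, 0, 0, 0], [0, 0.0015, 0, 0, 0], [0, 0.0015, 0, 0, 0], [0, 0.0015, 0, 0, 0], [0, 0.0015, 0, 0, 0]],
])

```text
time: 23.05
tcp_pos: [0.5358, 0.1001, 0.0387]
ee_rot: [0.465, 0.523, -0.488, 0.522]
ft_force: [-9.7, -0.2, 13.7]
finger_gap: 0.173
```

```bash
cat >> bub.py <<'E'
        b=im[:,2]-im[:,1]; b=b-np.median(b[(abs(s)<.04)]); 
        k=(abs(s)<.043); w=np.clip(im[:,2]-1.3*np.median(im[k,2]),0,None)*k; print(nm,'bubble',(s*w).sum()/w.sum()*1000)
        g=-np.clip(im[:,1]-.93*np.median(im[k,1]),None,0)
        for lo,hi in((-.021,-.011),(.009,.02)):
            m=(s>=lo)&(s<=hi); print('  line',(s[m]*g[m]).sum()/g[m].sum()*1000)
E
sed -i "s/^        print(nm,'[BG]:.*$//" bub.py
python3 bub.py 14
python3 - <<'E'
import cv2; im=cv2.imread('pics/o14.png'); cv2.imwrite('pics/o14b.png',im)
E
```

```text
t 23.05 tcp [0.5358 0.1001 0.0387] yaw_y 5.2 x-axis [-0.024 -0.023 -0.999] F [-9.7 -0.2 13.7] gap 0.173 j [-0.01  0.23  1.9  -0.03  1.03 -0.09]
shift [-0.0063 -0.0008  0.0013]
spin deg -75.9 rad -1.324
R [[-0.02, 1.0, 0.09], [-0.02, 0.09, -1.0], [-1.0, -0.03, 0.02]]
side bubble -1.7707958585848875
  line -15.045996290381243
  line 14.677106757189785
top bubble -2.6541213411421607
  line -16.41052427397594
  line 13.639037398455237
```

View pics/o14.png

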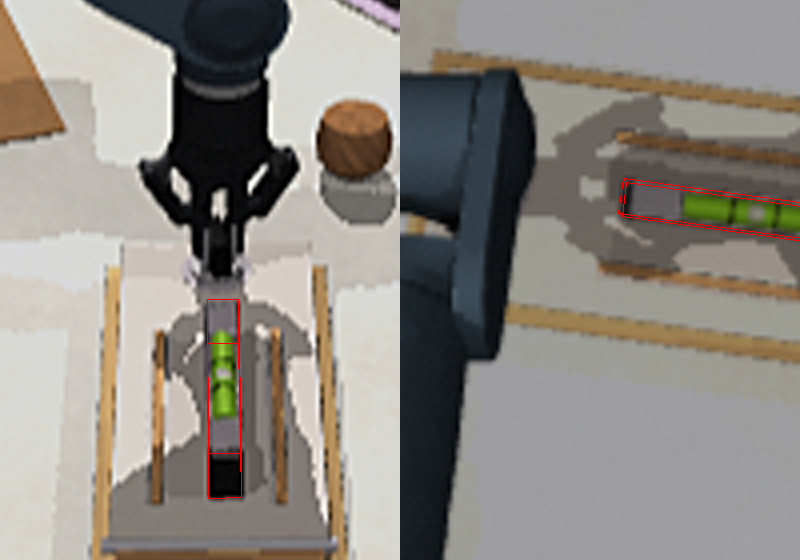

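Request:
step_arm([
  [[0, 0.002, 0, 0, 0.08], [0, 0.002, 0, 0, 0.015], [0, 0.002, 0, 0, 0], [0, 0.002, 0, 0, 0], [0, 0.002, 0, 0, 0], [0, 0.002, 0, 0, 0], [0, 0.002, 0, 0, 0], [0, 0.002, 0, 0, 0]],
])

```text
time: 24.15
tcp_pos: [0.5356, 0.0999, 0.0389]
ee_rot: [-0.487, -0.5, 0.514, -0.499]
ft_force: [-13.2, -0.9, 18.1]
finger_gap: 0.176
```

Request:
step_arm([
  [[0, 0.002, 0, 0, 0], [0, 0.002, 0, 0, 0], [0, 0.002, 0, 0, 0], [0, 0.002, 0, 0, 0], [0, 0.002, 0, 0, 0], [0, 0.002, 0, 0, 0], [0, 0.002, 0, 0, 0], [0, 0.002, 0, 0, 0]],
])

```text
time: 25.15
tcp_pos: [0.5354, 0.0999, 0.0389]
ee_rot: [-0.485, -0.501, 0.515, -0.498]
ft_force: [-12.6, -0.9, 16.9]
finger_gap: 0.172
```

```bash
python3 bub.py 15; python3 -c "
from mv import *
d=pickle.load(open('pics/side15.pkl','rb'));t=pickle.load(open('pics/top15.pkl','rb'))
a=d['img'][190:230,255:295][...,::-1];b=t['img'][200:240,270:310][...,::-1]
a=d['img'][190:240,250:300][...,::-1];b=t['img'][195:245,260:310][...,::-1]
cv2.imwrite('pics/c15.png',cv2.resize(np.hstack([a,b]),None,fx=8,fy=8,interpolation=2))"
```

```text
t 25.15 tcp [0.5354 0.0999 0.0389] yaw_y -0.1 x-axis [-0.033 -0.027 -0.999] F [-12.6  -0.9  16.9] gap 0.172 j [-0.01  0.23  1.9  -0.03  1.05  0.01]
shift [-0.0061 -0.0003  0.0013]
spin deg -81.2 rad -1.417
R [[-0.03, 1.0, -0.0], [-0.03, -0.0, -1.0], [-1.0, -0.03, 0.03]]
side bubble -0.7807517268580337
  line -15.058801666707035
  line 14.621611107131706
top bubble -1.8660210974822689
  line -16.440050897675697
  line 13.604028797481847
```

View pics/c15.png

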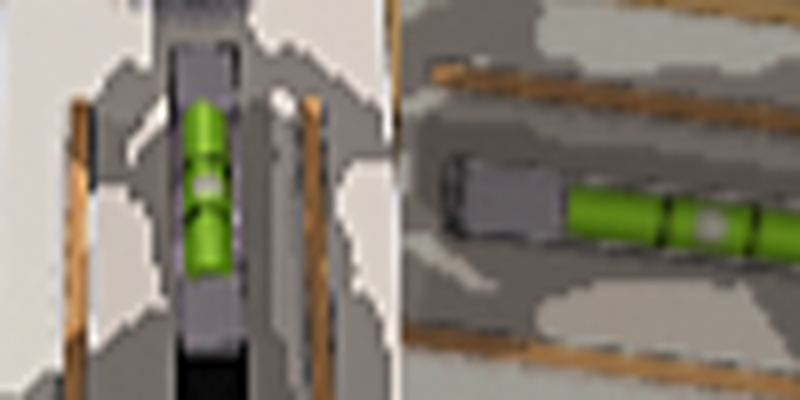

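View pics/side15.png

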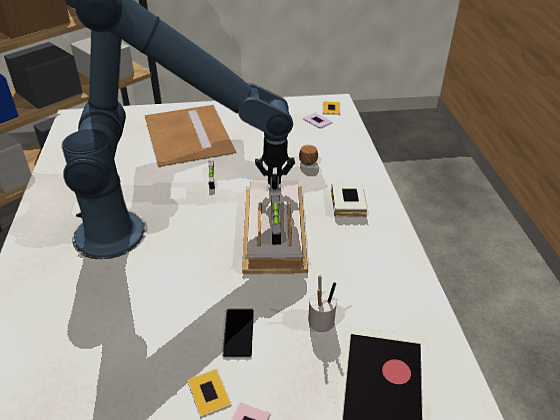

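```bash
python3 -c "
from rig import bot
print(bot.finish_job())"
```

```text
the job is handed in; nothing more can be done
None
```

I handed the job in at 25.2 s of the 58 s allowed. The level is on the bed and the bubble is centred, with the gripper still holding the knob and pressing it down. No verdict is reported, so these are my own last checks.

**What I did:** I picked up the larger spirit level and laid it lengthwise between the strips. I then gripped the wing knob, pressed it to its firm stop and turned it clockwise about 1.4 rad.

**Last checks:**
- **Bubble:** it sits about 0.5 mm from midway between the lines in both camera views, against a limit of 5.2 mm.
- **Level:** it lies about 4 mm off midway across the strips and 1 mm along them. The gripper is clear of it.
- **Knob:** the fingers are closed on it, and the wrist reads about 17 N downward. The spring took about 11 N just before the foot met its pad, so I estimate 6 to 8 N on the foot. I could not measure that force directly, and the foot and pad are hidden from the cameras.
- **Bystanders:** all four look unmoved in the last side picture. I compared by eye and did not measure them.

**What failed or disagreed:**
- **First grasp:** it closed over the top of the level. The real fingertips are about 34 mm higher than the reported tool position, which I corrected for from the pictures and from contact.
- **Sideways force:** about 13 N along x remained on the wrist while pressing. I left it uncorrected.

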